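# Wedge the jig catch open and take the coated sleeve off its core

### The arm

A 6-joint arm with a two-finger parallel gripper is mounted at the origin on the work surface. World frame = base frame: x ahead of the robot, y to its left, z up, the work surface at z = 0. Lengths are in m, angles in rad, forces in N, time in s.
With the tool pointing down it reaches from about 0.375 to 0.9 m from the base axis. Payload 3.1 kg.
Tool frame: the origin (TCP) lies at the very end of the fingers, on their centre line; the grasp point (between the pads) lies 19 mm behind it (manip.pinch_z is the distance from the TCP to the grasp point, in m); z points along the fingers, y is the direction in which the jaws open and shut (so a half turn about z gives the same grasp; the last joint's range is limited). The gripper opens to 85 mm and grips with 20 to 120 N. Pads are 22 mm wide; open, the fingers measure 114 mm over their backs; the gripper's body (76 mm by 85 mm) begins 54 mm behind the grasp point. The pads swing forward as they close: fully open they stand 13 mm farther back than shut.
Start: joints at [1.111, 0.527, 1.433, -0, 1.181, -0.178], TCP at [0.173, 0.601, 0.231] pointing down, gripper open.
Joint ranges: [-3.08, 3.08], [-0.75, 2.2], [0.22, 2.44], [-1.43, 4.57], [0, 2.65], [-2.85, 2.85]. Speed limits (rad/s): [2.79, 2.79, 3.14, 3.14, 3.14, 3.14].

### API

Orientations are given as a unit quaternion [x, y, z, w].
In Python, from station import manip gives the robot as it stands.
- The arm moves only by the tool drive_tool, never from a script. Its argument "increments" is a list of rows, each a list of 7 numbers: the closure in counts, from 0 (fully open) to 255 (shut), then the shift along the tool's x, y, z in cm, then the turn, a rotation vector about the tool's x, y, z in rad. A call has 1 to 20 rows; each row is the pose to reach, as a shift and turn from the pose commanded when the call began, along the tool's axes at that moment; what a row does not reach only later rows make up. A row lasts 1/10 s, in which the tool goes at most 50 mm and 8.59 degrees, less where a joint would pass 70% of its speed; a pose out of reach is approached as far as the arm can. A call with a gripper value outside its range is refused whole. The fingers move at their own pace and stop on an object; "force" is the grip in N (left out, the last holds). Time passes only in rows, so rows that repeat a pose let the fingers close. It gives the time, the measured TCP pose, the force and the opening at its end, in the units of the state.
- manip.sense(): the state, without advancing time (a new reading comes with each control period).
- manip.snapshot(name): name is "side" or "top" or "wrist"; returns the picture (480x640x3 uint8, red, green, blue); there is no depth.
- manip.camera_model(name): a dict with "mtx" (3x3 intrinsics, pixels), "cam_to_world" (4x4, takes a point from camera to world coordinates). Camera axes: x right, y down, z forward; pixel columns grow to the right and rows downward; lengths in m; the calibration is good to about 2 mm. A picture is of the moment at which its call begins: read the wrist's pose just before it. camera_model takes no time and is no camera call; for the wrist camera it gives the pose at the moment of the call.
- manip.sign_off(): hands the job in, once; it reports no verdict.
The state is a dict: "t": time; "q": joint angles; "qd": joint speeds; "tau": joint torques, N m; "tcp_pos": TCP position; "tool_rot": TCP orientation; "force": force on the tool from outside, world axes, zero at the start; "ft_torque": the same for the moment, N m; "finger_gap": opening from 0.0 (shut) to 1.0 (fully open).
Only numpy, scipy, OpenCV 4.12 (cv2) and the standard library are available. Lean on these libraries where they do the work, as an engineer would, in place of code of your own. Each camera call takes 0.05 s, during which the arm holds its last target. There are 200 camera calls.

### The job

A coated glass sleeve stands over a masking core in the spray jig, held down by a sprung catch across its foot. Push the wooden wedge between the jig's fixed wall and the catch's upright lug so that it holds the catch clear on its own, then lift the sleeve straight off, leaving the core standing in the jig, and set it down (not dropped) upright with its whole foot on the empty round stand. Leave the wedge in, holding the catch open, and do not disturb the finished sleeve on the other stand.

Things in the scene. Friction and masses are not known exactly. Their poses are not given: they have to be found in the camera images.
- jig_seat (a point): Fixed steel and aluminium jig, 185 x 110 mm. Point: middle of the sleeve's seat, on its 15 mm base plate. x runs from the seat towards the catch, y across, z up. Stops 9 mm high keep the sleeve's foot in place. A fixed upright steel wall crosses the jig at x = 50..60 mm (y -40..40, z 19.5..47 mm), the catch plate sliding beneath it. End stop, equally high, at x = 116..128 mm.
- wall_face (a point): Catch-side face of the jig's fixed wall, mid-width, at the height of the catch plate's top (60 mm in x, 18.5 mm in z from jig_seat; same axes). The wedge is to lie on the plate at this height, flat side along this face; level rails carry it to y = +-50 mm. The gap from here to the catch's lug (in +x) is 14 mm when shut, open above and at both ends.
- catch (a joint): Sprung catch, a sliding steel plate with an upright lug, in m: 0 = shut (its nose covers 11 mm of the sleeve's foot flange and stops it rising), up to 0.026 as it slides in the jig's +x. Above 0.012 it is clear of the flange; the wedge's full thickness opens it 0.018. Springs push it shut, 3 N at 0, 6 N at 0.018; it stays open only if something in the gap props it.
- catch_lug (a point): Middle of the wall-side face of the catch's lug (lug 56 mm wide in y, 10 mm thick, its top level with the wall's top, 28.5 mm above the catch plate); moves with the catch. Axes as the jig's.
- wedge_mid (a point): Loose plain wooden wedge lying flat, 160 long (y) x 32 (x) x 40 mm tall; point at its centre. Blunt tip, 6 mm thick, at y = +80. Side x = -16 is flat all along; side x = +16 is parallel to it from y = -80 to 10, then slopes to x = -10 at the tip. Axes parallel to the jig's, it enters the gap tip first in +y; it needs 10 to 15 N. Grip across x near the thick end.
- wedge: The same wedge; origin at the centre of its underside, same axes. A plain untapered block of the same wood, 140 x 32 x 30 mm, lies near it and is not needed; the two may have changed places.
- sleeve_mid (a point): The coated sleeve to be moved, loose, in the jig at the start: tinted glass sleeve: a tube open at both ends, 120 mm tall, 44 mm outside and 38 mm inside diameter, with a foot flange at its bottom of 72 mm diameter and 8 mm thick. Point on its axis, half-way up (60 mm above its bottom). z up along the axis.
- sleeve: The same sleeve; origin at the centre of its bottom.
- core: Loose aluminium masking core inside the sleeve: an upright cylinder 32 mm in diameter, 70 mm tall, standing on the jig's seat with 3 mm play all round. Origin at the centre of its bottom, z up.
- stand_free_top (a point): Centre of the flat top of the empty round stand: fixed wooden disc with a grey band, 110 mm in diameter, 30 mm tall. The two stands may have changed places.
- stand_full_top (a point): Centre of the top of the other, equal stand, which is taken by a finished sleeve.
- done_sleeve: Finished sleeve, same shape, standing on the other stand; origin at the centre of its bottom. Not to be disturbed.
Things that resemble listed ones, but are neither listed nor needed, are in the scene too. What is shaped like the sleeve but green or yellow is not meant.

How it is judged:
On the way, in this order (a step that is already met when the one before it is completed fails the run):
1. the wedge alone holds the catch clear of the sleeve's foot, with the robot touching neither wedge nor catch and the sleeve still in the jig (value of joint catch above 0.012 m and contact force between wedge and catch above 1 N and distance between sleeve and jig_seat below 0.012 m and contact force between each of the arm, the fingers and wedge below 0.1 N and contact force between each of the arm, the fingers and catch below 0.1 N), for 0.2 s.
2. the sleeve is lifted clear above the core, which stays standing in the jig, the catch still wedged open (value of joint catch above 0.012 m and contact force between wedge and catch above 1 N and z of sleeve in the frame of jig_seat above 0.071 m and horizontal distance between core and jig_seat below 0.012 m and angle between core's own z axis and vertical below 0.1 rad and z of core in the frame of jig_seat below 0.004 m), for 0.05 s.
At the end, for the whole second after the job is handed in: The sleeve stands upright and at rest on the empty stand, its axis within 20 mm of the stand's centre (its whole foot on it); the core stands upright in the jig within 12 mm of the seat's centre; the wedge is at rest in the gap and holds the catch open by more than 12 mm (value of joint catch above 0.012 m and contact force between wedge and catch above 1 N and horizontal distance between core and jig_seat below 0.012 m and angle between core's own z axis and vertical below 0.1 rad and z of core in the frame of jig_seat below 0.004 m and horizontal distance between sleeve and stand_free_top below 0.02 m and angle between sleeve's own z axis and vertical below 0.06 rad and z of sleeve in the frame of stand_free_top between -0.004 and 0.004 m and linear speed of each of sleeve, wedge below 0.02 m/s); the robot touches nothing.
It fails at once if the core is dragged up or out (moved more than 20 mm) or tipped (distance of core from where it was at the start of the episode above 0.02 m or angle between core's own z axis and vertical above 0.3 rad).
It fails at once if the sleeve is dropped or knocked: it moves faster than 0.35 m/s while not held by the fingers (contact force between the fingers and sleeve below 0.1 N and linear speed of sleeve above 0.35 m/s).
It fails at once if the finished sleeve is disturbed (moved more than 20 mm) (distance of done_sleeve from where it was at the start of the episode above 0.02 m).
It also fails if it takes over 48 s, if anything falls off the work surface, if the arm or the gripper's body presses on something with over 40 N, if the wrist force passes 120 N, or if a joint passes its speed limit or range.

## Working session

There is one attempt and no reset: what is moved stays moved. The work goes in short steps, Python scripts to look and compute and a tool call to move; the robot and the scene stay as the last step left them, time stands still between calls to the robot, and variables do not carry over. Pictures are saved under pics/ and viewed, about 8 in all and at most 12, crops included, and the job is handed in when it is done.

Besides the shell and the picture viewer there is one more tool, called after ">>>" as name(argument=value, ...), one argument or row to a line, values as JSON. drive_tool: Moves the arm, as the interface text tells. Its arguments: {"type":"object","properties":{"increments":{"type":"array","items":{"type":"array","items":{"type":"number"}}},"force":{"type":"number"}},"required":["increments"]}

```bash
mkdir -p pics; ls
python3 - <<'E'
from station import manip
import cv2
for n in("top","side"):
    im=manip.snapshot(n);cv2.imwrite(f"pics/{n}0.png",im[:,:,::-1])
    c=manip.camera_model(n);print(n,c["mtx"],c["cam_to_world"])
print(manip.sense(),manip.pinch_z)
E
```

```text
pics
top [[476.52178953   0.         325.90191595]
 [  0.         476.52178953 243.01664079]
 [  0.           0.           1.        ]] [[ 0.02082339 -0.9893725   0.1439043   0.41943824]
 [-0.99898868 -0.02632721 -0.03644843  0.02530819]
 [ 0.03984968 -0.14299979 -0.98892015  0.8285325 ]
 [ 0.          0.          0.          1.        ]]
side [[527.21275571   0.         314.9967539 ]
 [  0.         527.21275571 237.90056193]
 [  0.           0.           1.        ]] [[ 0.98787512 -0.10626112  0.11318707  0.40953493]
 [-0.1548362  -0.72757674  0.66832465 -0.58154466]
 [ 0.01133536 -0.67774676 -0.73520803  0.7155016 ]
 [ 0.          0.          0.          1.        ]]
{'t': 0.1, 'q': array([ 1.11145001e+00,  5.28393947e-01,  1.43381738e+00, -2.37701151e-05,
        1.18138823e+00, -1.78499976e-01]), 'qd': array([-0.0006285 , -0.00174942, -0.00405884, -0.00247869, -0.00048489,
       -0.00066579]), 'tau': array([-4.75358465e-04, -4.43301165e+01, -1.78585875e+01, -2.52400005e-04,
        3.87736975e-03, -1.57530718e-05]), 'tcp_pos': array([0.17290918, 0.59991418, 0.23040498]), 'tool_rot': array([ 1.39957585e-01,  9.90156991e-01, -9.56297026e-04, -3.04189838e-04]), 'force': array([0.09603888, 0.27220616, 0.16376669]), 'ft_torque': array([ 0.00602377,  0.03432466, -0.0206411 ]), 'finger_gap': 0.9967306500785906} 0.0187
```

View pics/top0.png

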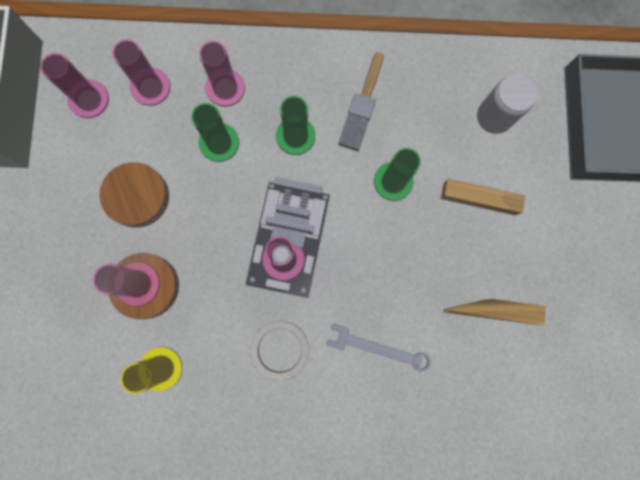

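View pics/side0.png

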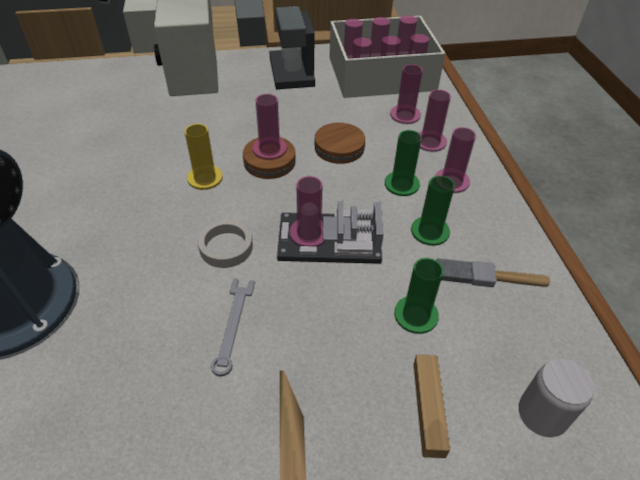

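The top view shows the jig at (288,238), with its catch side towards the top of the image (world +x). The tapered wedge is at (495,311) with its tip pointing left; the plain block is at (485,196).

Things that could be mistaken for the target:
- **Sleeve:** the pink one in the jig (283,257) is the target. The one on the stand (138,285) is finished. The loose pink ones are at (88,98), (150,86) and (225,88). The green ones are at (219,142), (296,136) and (394,181), and the yellow one at (160,370).
- **Stand:** the empty one is at (133,194).

Next is a close crop to check these.

Run:
```python
import cv2,numpy as np
im=cv2.imread("pics/top0.png")
a=cv2.resize(im[170:305,240:340],None,fx=4.4,fy=4.4,interpolation=cv2.INTER_CUBIC) #440x594
b=cv2.resize(im[285:335,436:556],None,fx=3,fy=3,interpolation=cv2.INTER_CUBIC) #360x150
c=cv2.resize(im[155:235,90:180],None,fx=4,fy=4,interpolation=cv2.INTER_CUBIC) #360x320
o=np.zeros((600,800,3),np.uint8);o[:594,:440]=a;o[:150,440:]=b;o[160:480,440:]=c
cv2.imwrite("pics/crop1.png",o)
```

```text
(no output)
```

View pics/crop1.png

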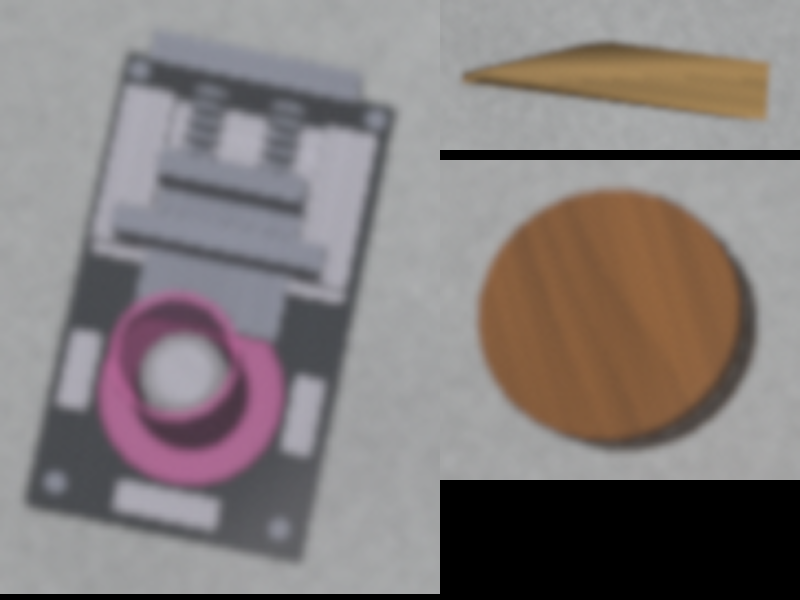

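The crop confirms the choices: wedge tip at top-image pixel (443,311) and thick end at (545,306–324), flat side towards world −x. The pink sleeve sits over the grey core in the jig, and the stand is empty.

```bash
cat > h.py <<'E'
import numpy as np,cv2
from scipy.optimize import least_squares
from scipy.spatial.transform import Rotation as R
from station import manip
def ray(c,uv,z):
    K=np.array(c["mtx"]);T=np.array(c["cam_to_world"])
    d=T[:3,:3]@np.linalg.solve(K,[uv[0],uv[1],1]);return T[:3,3]+d*(z-T[2,3])/d[2]
def proj(c,P):
    T=np.linalg.inv(c["cam_to_world"]);p=np.atleast_2d(P)@T[:3,:3].T+T[:3,3];p=p@np.array(c["mtx"]).T;return p[:,:2]/p[:,2:]
def fit(obs):  # obs: list of (cam, uv, world z, local xy) -> x,y,yaw
    W=np.array([ray(c,uv,z)[:2] for c,uv,z,_ in obs]);L=np.array([l for *_,l in obs])
    f=lambda p:(L@np.array([[np.cos(p[2]),np.sin(p[2])],[-np.sin(p[2]),np.cos(p[2])]])+p[:2]-W).ravel()
    r=least_squares(f,[*(W.mean(0)-L.mean(0)),0]);return r.x,(r.fun.reshape(-1,2)*1000).round(1)
def toolmove(goal,yaw,s=None):
    """shift in tool axes (cm) & turn about tool z to reach goal TCP with tool y at world angle yaw"""
    s=s or manip.sense();r=R.from_quat(s["tool_rot"]);d=r.inv().apply(np.array(goal)-s["tcp_pos"])*100
    y=r.apply([0,1,0]);a=np.arctan2(y[1],y[0]);t=-(yaw-a);t=(t+np.pi/2)%np.pi-np.pi/2
    # fix to vertical
    return d.round(2),round(t,3)
E
python3 - <<'E'
from h import *
c=manip.camera_model("top")
j,e=fit([(c,(268.9,181.8),.015,(.128,.055)),(c,(330,194.1),.015,(.128,-.055)),(c,(308.4,297.7),.015,(-.057,-.055)),(c,(245.7,284.5),.015,(-.057,.055))])
print("jig",j,e)
w,e=fit([(c,(443.3,311),.04,(-.013,.08)),(c,(545.3,306),.04,(.016,-.08)),(c,(545.3,324.3),.04,(-.016,-.08)),(c,(492.7,300),.04,(.016,.01))])
print("wedge",w,e)
im=cv2.imread("pics/top0.png")
# stand free top ellipse: crop extents
b=lambda x,y:((x-440)/4+90,(y-160)/4+155)
for p in [b(478,315),b(742,315),b(612,189),b(612,440)]: print("stand",ray(c,p,.03))
print("seat sleeve", ray(c,(283,257.5),.023))
for n,z in(("full",.03),): print(n,ray(c,(142,286),z))
print(manip.camera_model("wrist"))
E
```

```text
jig [ 0.50872742  0.06635598 -0.1789893 ] [[ 1.1  0.3]
 [ 0.3 -0.5]
 [-0.5 -0.7]
 [-0.8  0.9]]
wedge [ 0.43001642 -0.28985949 -0.09925159] [[-0.7 -8.4]
 [ 0.5  2. ]
 [-1.2  3.8]
 [ 1.4  2.6]]
stand [0.60944853 0.37984368 0.03      ]
stand [0.61284258 0.26994437 0.03      ]
stand [0.66626115 0.32851224 0.03      ]
stand [0.55753878 0.32003129 0.03      ]
seat sleeve [0.50990917 0.06788702 0.023     ]
full [0.45603982 0.29748803 0.03      ]
{'mtx': array([[341.28489764,   0.        , 320.89642322],
       [  0.        , 341.28489764, 244.00055911],
       [  0.        ,   0.        ,   1.        ]]), 'cam_to_world': array([[ 0.27617688,  0.92563432,  0.25870337,  0.10785276],
       [ 0.96110296, -0.265219  , -0.07707132,  0.61944152],
       [-0.00272681,  0.26992589, -0.96287724,  0.37291551],
       [ 0.        ,  0.        ,  0.        ,  1.        ]])}
```

Run:
```python
from h import *
c=manip.camera_model("top")
w,e=fit([(c,(443.3,311),.0,(-.013,.08)),(c,(545.3,306),.04,(.016,-.08)),(c,(545.3,324.3),.04,(-.016,-.08)),(c,(492.7,300),.04,(.016,.01))])
print("wedge",w,e)
for g in([.45,.2,.22],[.42,-.33,.2]): print(toolmove(g,-.1))
```

```text
wedge [ 0.43008143 -0.29272333 -0.09845777] [[-1.   0.2]
 [ 0.6 -0.9]
 [-1.   0.9]
 [ 1.4 -0.2]]
(array([-37.71, -30.74,   1.09]), np.float64(1.39))
(array([-49.52, -82.49,   3.19]), np.float64(1.39))
```

>>> drive_tool(
  increments=[
    [0, -37.7, -30.7, 1, 0, 0, 0.7],
    [0, -37.7, -30.7, 1, 0, 0, 0.7],
    [0, -37.7, -30.7, 1, 0, 0, 0.7],
    [0, -37.7, -30.7, 1, 0, 0, 0.7],
    [0, -37.7, -30.7, 1, 0, 0, 0.7],
    [0, -37.7, -30.7, 1, 0, 0, 0.7],
    [0, -37.7, -30.7, 1, 0, 0, 0.7],
    [0, -37.7, -30.7, 1, 0, 0, 0.7],
    [0, -37.7, -30.7, 1, 0, 0, 0.7],
    [0, -49.5, -82.5, 3.2, 0, 0, 1.39],
    [0, -49.5, -82.5, 3.2, 0, 0, 1.39],
    [0, -49.5, -82.5, 3.2, 0, 0, 1.39],
    [0, -49.5, -82.5, 3.2, 0, 0, 1.39],
    [0, -49.5, -82.5, 3.2, 0, 0, 1.39],
    [0, -49.5, -82.5, 3.2, 0, 0, 1.39],
    [0, -49.5, -82.5, 3.2, 0, 0, 1.39],
    [0, -49.5, -82.5, 3.2, 0, 0, 1.39],
    [0, -49.5, -82.5, 3.2, 0, 0, 1.39],
    [0, -49.5, -82.5, 3.2, 0, 0, 1.39],
    [0, -49.5, -82.5, 3.2, 0, 0, 1.39],
  ],
)

```text
t: 2.1
tcp_pos: [0.4197, -0.3205, 0.1994]
tool_rot: [0.742, 0.671, 0.0, -0.0]
force: [0.8, 0.6, 0.7]
finger_gap: 1.0
```

Run:
```python
from h import *
import pickle
c=manip.camera_model("wrist");im=manip.snapshot("wrist");pickle.dump(c,open("w1.pkl","wb"));cv2.imwrite("pics/w1.png",im[:,:,::-1])
s=manip.sense();print(s["t"],s["tcp_pos"],s["tool_rot"],s["q"])
w=(.43008,-.29272,-.0985)
print(proj(c,[.43,-.293,.04]))
```

```text
2.15 [ 0.42118741 -0.33032758  0.19974825] [ 0.74291522  0.6693646  -0.00199952  0.00490063] [-0.87189453  0.44601738  1.69780763 -0.00438277  0.98783874 -0.76543531]
[[328.7779878  195.51812174]]
```

View pics/w1.png

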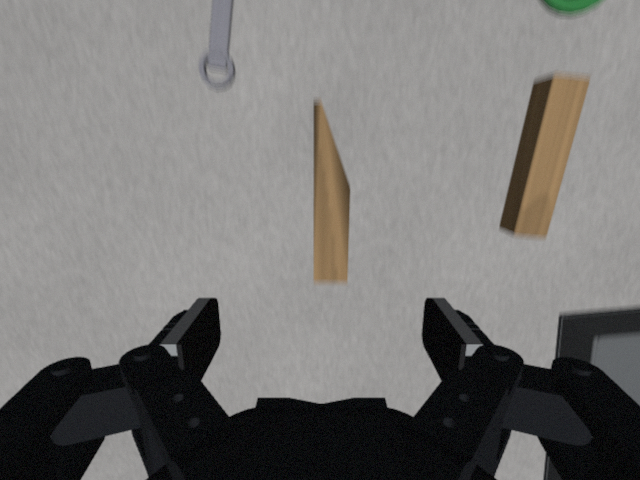

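The wrist view shows the wedge with tip (317,99), shoulder (349,187), and thick-end corners (314,282) and (348,282). The plain block is on the right at (545,155).

Run:
```python
from h import *
import pickle
c=pickle.load(open("w1.pkl","rb"))
w,e=fit([(c,(316,100),.04,(-.013,.08)),(c,(349.5,187),.04,(.016,.01)),(c,(348,282),.04,(.016,-.08)),(c,(314,282),.04,(-.016,-.08))])
print("wedge",w,e)
a=w[2];g=[w[0]+.058*np.sin(a),w[1]-.058*np.cos(a)]
print(g);print(toolmove([*g,.012],a))
r=R.from_quat(manip.sense()["tool_rot"]);print(r.apply([0,0,1]))
```

```text
wedge [ 0.43208252 -0.29522195 -0.09661725] [[-0.  -0.4]
 [ 0.2  0.6]
 [-0.2 -0. ]
 [ 0.  -0.1]]
[np.float64(0.4264874292229554), np.float64(-0.3529514499147952)]
(array([-2.02,  0.68, 18.8 ]), np.float64(-0.007))
[ 0.00358966 -0.00995832 -0.99994397]
```

>>> drive_tool(
  increments=[
    [0, -2, 0.7, 10, 0, 0, 0],
    [0, -2, 0.7, 10, 0, 0, 0],
    [0, -2, 0.7, 15, 0, 0, 0],
    [0, -2, 0.7, 18.9, 0, 0, 0],
    [0, -2, 0.7, 18.9, 0, 0, 0],
    [0, -2, 0.7, 18.9, 0, 0, 0],
    [0, -2, 0.7, 18.9, 0, 0, 0],
    [255, -2, 0.7, 18.9, 0, 0, 0],
    [255, -2, 0.7, 18.9, 0, 0, 0],
    [255, -2, 0.7, 18.9, 0, 0, 0],
    [255, -2, 0.7, 18.9, 0, 0, 0],
    [255, -2, 0.7, 18.9, 0, 0, 0],
    [255, -2, 0.7, 18.9, 0, 0, 0],
  ],
  force=100,
)

```text
t: 3.45
tcp_pos: [0.4259, -0.3398, 0.0123]
tool_rot: [0.742, 0.671, -0.0, 0.001]
force: [-0.7, 0.9, 8.9]
finger_gap: 0.357
```

Run:
```python
from h import *
s=manip.sense();print(s["t"],s["tcp_pos"],s["tool_rot"],s["force"],s["finger_gap"])
j=np.array([.5087,.0664,-.179]);a=j[2]
Rz=np.array([[np.cos(a),-np.sin(a)],[np.sin(a),np.cos(a)]])
# wedge centre vs tcp in local: tcp at (0,-.058)
for wx,wy,z in((.0785,-.15,.10),(.0785,-.15,.046)):
    g=Rz@[wx,wy-.058]+j[:2];print(g,toolmove([*g,z],a))
```

```text
3.45 [ 0.42593578 -0.33984486  0.01227196] [ 7.41647220e-01  6.70789008e-01 -4.63713251e-06  1.22747629e-03] [-0.69873854  0.91103146  8.89951082] 0.3571403123430616
[ 0.54891225 -0.15225321] (array([19.88, 10.37, -8.79]), np.float64(0.079))
[ 0.54891225 -0.15225321] (array([19.89, 10.36, -3.39]), np.float64(0.079))
```

Run:
```python
from h import *
c=manip.camera_model("top");g=ray(c,(394,182),.008)
j=np.array([.5087,.0664,-.179]);a=j[2]
Rz=np.array([[np.cos(a),-np.sin(a)],[np.sin(a),np.cos(a)]])
print("green",g,"in jig",Rz.T@(g[:2]-j[:2]))
for wx,wy,z in((.0785,-.15,.10),(.0785,-.15,.048)):
    g=Rz@[wx,wy-.045]+j[:2];print(g,toolmove([*g,z],a))
```

```text
green [ 0.65206922 -0.12421994  0.008     ] in jig [ 0.17501755 -0.162048  ]
[ 0.55122685 -0.13946092] (array([21.18, 10.48, -8.79]), np.float64(0.079))
[ 0.55122685 -0.13946092] (array([21.19, 10.47, -3.59]), np.float64(0.079))
```

>>> drive_tool(
  increments=[
    [255, 0, 0, -5, 0, 0, 0],
    [255, 2, 1, -8.8, 0, 0, 0.079],
    [255, 21.2, 10.5, -8.8, 0, 0, 0.079],
    [255, 21.2, 10.5, -8.8, 0, 0, 0.079],
    [255, 21.2, 10.5, -8.8, 0, 0, 0.079],
    [255, 21.2, 10.5, -8.8, 0, 0, 0.079],
    [255, 21.2, 10.5, -8.8, 0, 0, 0.079],
    [255, 21.2, 10.5, -8.8, 0, 0, 0.079],
    [255, 21.2, 10.5, -4.8, 0, 0, 0.079],
    [255, 21.2, 10.5, -4.8, 0, 0, 0.079],
    [255, 21.2, 10.5, -4.8, 0, 0, 0.079],
    [255, 21.2, 10.5, -4.8, 0, 0, 0.079],
  ],
)

```text
t: 4.65
tcp_pos: [0.5511, -0.1401, 0.0598]
tool_rot: [0.768, 0.64, 0.0, 0.001]
force: [0.5, -0.7, -1.6]
finger_gap: 0.352
```

Run:
```python
from h import *
import pickle
s=manip.sense();print(s["t"],s["tcp_pos"],s["tool_rot"],s["force"],s["finger_gap"])
c=manip.camera_model("wrist");im=manip.snapshot("wrist");pickle.dump(c,open("w2.pkl","wb"));cv2.imwrite("pics/w2.png",im[:,:,::-1])
```

```text
4.65 [ 0.55109386 -0.14008726  0.05981993] [7.67983114e-01 6.40469702e-01 2.16143895e-04 6.71265109e-04] [ 0.54610758 -0.66824835 -1.56384318] 0.3521822587907487
```

View pics/w2.png

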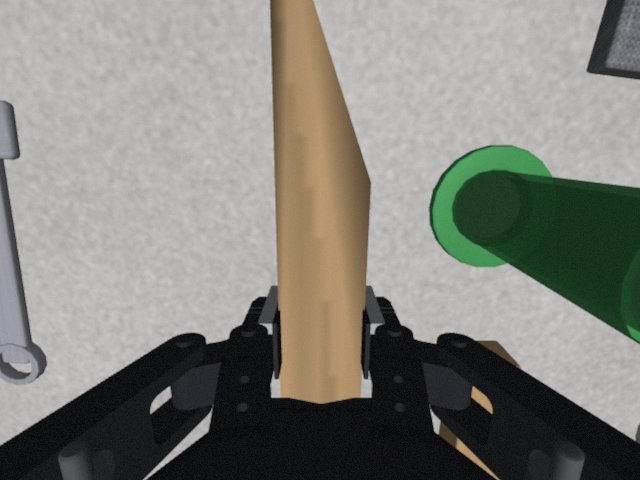

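Holding the wedge in the pads; its edges run from (279,300) to (271,0) and the shoulder is at (371,183). Pitch needs a check, so I'll fit its pose in this picture and compare with the fixed cameras.

Run:
```python
from h import *
import pickle
c=pickle.load(open("w2.pkl","rb"))
# edges by gradient in enlarged rows
im=cv2.GaussianBlur(cv2.imread("pics/w2.png"),(5,5),0).astype(float)
sat=im[:,:,2]-im[:,:,0]
def edges(v):
    r=sat[v];m=np.where(r>35)[0];return m.min() if len(m) else None,m.max() if len(m) else None
pts=[]
for v in range(10,280,30):
    r=sat[v,200:420];m=np.where(r>30)[0]+200;print(v,m.min(),m.max(),end="; ");pts.append((v,m.min(),m.max()))
T0=R.from_quat([.768,.6405,.0002,.0007])
def edgeres(p):
    x,y,z,yaw,pit,rol=p;Rw=R.from_euler("ZXY",[yaw,pit,rol])
    P=lambda l:proj(c,Rw.apply(l)+[x,y,z])
    A=P([[-.016,-.08,.02],[-.016,.08,.02]]);B=P([[.016,-.08,.02],[.016,.01,.02],[-.010,.08,.02]])
    o=[]
    for v,l,h in pts:
        f=lambda a,b:a[0]+(b[0]-a[0])*(v-a[1])/(b[1]-a[1])
        o+=[f(*A)-l, (f(B[0],B[1]) if v>183 else f(B[1],B[2]))-h]
    return o+[B[1][0]-371,(B[1][1]-183)]+[rol*20]
s=least_squares(edgeres,[.559,-.096,.065,-.179,0,0],x_scale=[.01,.01,.01,.1,.1,.1],loss="soft_l1")
print("\nwedge c,yaw,pitch,roll",s.x.round(4),np.abs(edgeres(s.x)).max())
m=R.from_euler("ZXY",s.x[3:]);print("tip",m.apply([-.013,.08,0])+s.x[:3])
a=cv2.cvtColor(manip.snapshot("side"),cv2.COLOR_RGB2BGR);b=cv2.cvtColor(manip.snapshot("top"),cv2.COLOR_RGB2BGR)
for n,i in(("side",a),("top",b)):
    cv2.imwrite(f"pics/{n}2.png",i)
    print(n,proj(manip.camera_model(n),s.x[:3]))
```

```text
10 272 315; 40 273 325; 70 273 334; 100 274 343; 130 274 353; 160 275 362; 190 276 368; 220 276 367; 250 277 366; 
wedge c,yaw,pitch,roll [ 5.605e-01 -9.350e-02  6.460e-02 -1.949e-01 -4.300e-03 -3.000e-04] 1.6962442567324274
tip [ 0.56326575 -0.01253702  0.06424379]
side [[357.4807664  282.83877152]]
top [[381.6239306  226.39176255]]
```

Run:
```python
import cv2,numpy as np
a=cv2.imread("pics/top2.png")[170:270,260:380];b=cv2.imread("pics/side2.png")[195:295,280:400]
f=lambda i:cv2.resize(i,None,fx=3.3,fy=3.3,interpolation=cv2.INTER_CUBIC)
a=cv2.resize(cv2.imread("pics/top2.png")[170:270,260:400],(800,571),interpolation=cv2.INTER_CUBIC)
cv2.imwrite("pics/crop2.png",a)
```

```text
(no output)
```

View pics/crop2.png

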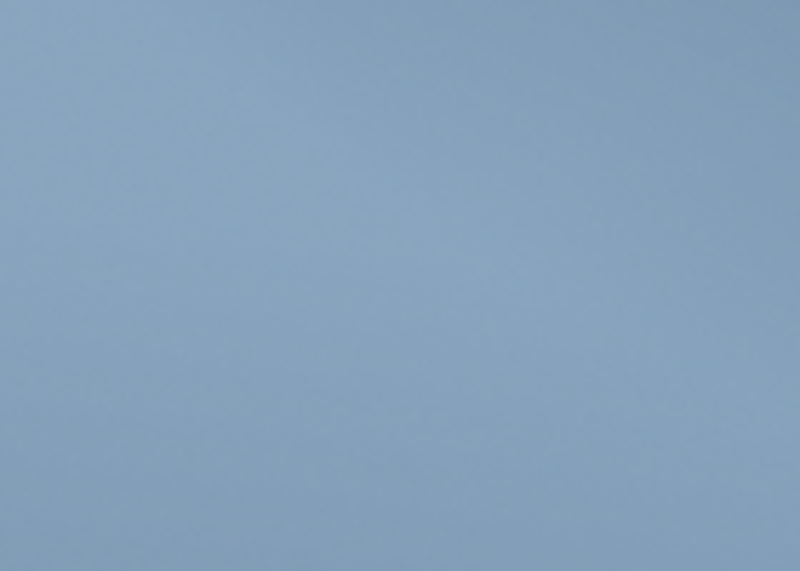

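The top view is blocked by the arm, so it shows nothing useful. I'll check the jig fit against its wall and lug edges in the first crop, and against the side view.

Run:
```python
from h import *
j=np.array([.5087,.0664,-.179]);r=R.from_euler("z",j[2])
J=lambda p:r.apply(np.array(p)/1000.)+[j[0],j[1],.015]
ct,cs=manip.camera_model("top"),manip.camera_model("side")
for n,p in(("wall60+",(60,40,47)),("wall60-",(60,-40,47)),("wall50+",(50,40,47)),("wall50-",(50,-40,47)),("lug74+",(74,28,47)),("lug74-",(74,-28,47)),("lug84-",(84,-28,47)),("plate++",(128,55,0)),("plate-+",(-57,55,0)),("plate--",(-57,-55,0)),("plate+-",(128,-55,0))):
    u=proj(ct,J(p))[0];print(n,"crop",((u-[240,170])*4.4).round(),"side",proj(cs,J(p))[0].round(1))
s=cv2.imread("pics/side0.png")[170:270,270:390];s2=cv2.imread("pics/side2.png")[170:300,270:426]
o=np.zeros((600,800,3),np.uint8);o[:,:]=0
o[:,:]=0;x=cv2.resize(s,(600,500),interpolation=cv2.INTER_CUBIC)
y=cv2.resize(s2,(720,600),interpolation=cv2.INTER_CUBIC)
cv2.imwrite("pics/crop3.png",y)
```

```text
wall60+ crop [116. 197.] side [343.3 200.8]
wall60- crop [328. 241.] side [343.9 233.1]
wall50+ crop [111. 223.] side [337.8 200.7]
wall50- crop [322. 267.] side [338.1 233. ]
lug74+ crop [156. 168.] side [351.3 205.6]
lug74- crop [304. 198.] side [352.  228.2]
lug84- crop [309. 172.] side [357.8 228.4]
plate++ crop [126.  49.] side [378.  214.4]
plate-+ crop [ 23. 506.] side [280.1 212. ]
plate-- crop [303. 563.] side [275.8 256.1]
plate+- crop [397. 106.] side [381.6 258.7]
```

View pics/crop3.png

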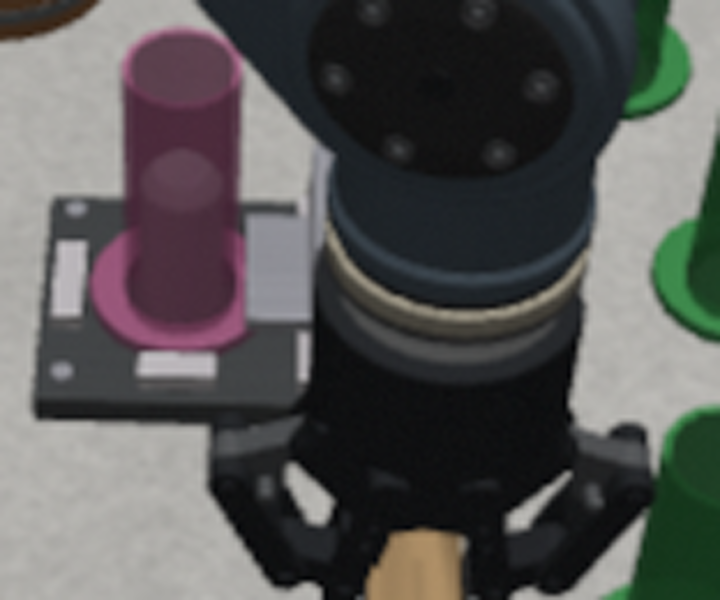

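The side crop puts the plate corners within 1–2.5 px of my fit and the top crop within about 1.5 px the other way, so the jig is known to about ±2 mm and the tip has about ±4 mm of slack. Next I advance over the rails and look for contact.

>>> drive_tool(
  increments=[
    [255, 0, 0, 0.9, 0, 0, 0],
    [255, 0, 0, 0.9, 0, 0, 0],
    [255, 2, 0, 0.9, 0, 0, 0],
    [255, 3.2, 0, 0.9, 0, 0, 0],
    [255, 3.2, 0, 0.9, 0, 0, 0],
  ],
)

```text
t: 5.3
tcp_pos: [0.5563, -0.1055, 0.0496]
tool_rot: [0.767, 0.642, -0.0, -0.001]
force: [0.4, -0.7, -1.9]
finger_gap: 0.356
```

```bash
python3 -c "
from h import *
s=manip.sense();print(s['tcp_pos'],s['tool_rot'],s['force'],s['ft_torque'])"
```

```text
[ 0.5563328  -0.10553922  0.0496125 ] [ 7.66693823e-01  6.42012647e-01 -2.16398041e-04 -5.44396170e-04] [ 0.35821334 -0.68444431 -1.86554488] [-0.11978667 -0.0153785  -0.04462742]
```

>>> drive_tool(
  increments=[
    [255, 0, 0, 0.15, 0, 0, 0],
    [255, 0, 0, 0.15, 0, 0, 0],
  ],
)

```text
t: 5.5
tcp_pos: [0.5566, -0.1076, 0.0481]
tool_rot: [0.767, 0.641, -0.0, 0.0]
force: [-0.8, 0.5, -2.0]
finger_gap: 0.359
```

>>> drive_tool(
  increments=[
    [255, 0, 0, 0.15, 0, 0, 0],
    [255, 0, 0, 0.15, 0, 0, 0],
  ],
)

```text
t: 5.7
tcp_pos: [0.5565, -0.1077, 0.0466]
tool_rot: [0.768, 0.641, -0.0, -0.0]
force: [-0.1, -0.1, -1.4]
finger_gap: 0.354
```

>>> drive_tool(
  increments=[
    [255, 0, 0, 0.1, 0, 0, 0],
    [255, 0, 0, 0.1, 0, 0, 0],
  ],
)

```text
t: 5.9
tcp_pos: [0.5565, -0.1075, 0.0456]
tool_rot: [0.768, 0.641, -0.0, -0.0]
force: [0.2, 0.5, -1.5]
finger_gap: 0.357
```

>>> drive_tool(
  increments=[
    [255, 2, 0, 0, 0, 0, 0],
    [255, 2, 0, 0, 0, 0, 0],
    [255, 2, 0, 0, 0, 0, 0],
  ],
)

```text
t: 6.2
tcp_pos: [0.5597, -0.0873, 0.0457]
tool_rot: [0.767, 0.642, -0.0, -0.0]
force: [-1.6, 0.2, -1.1]
finger_gap: 0.358
```

```bash
python3 -c "
from h import *
s=manip.sense();print(s['t'],s['tcp_pos'],s['tool_rot'],R.from_quat(s['tool_rot']).inv().apply(s['force']),s['ft_torque'])
c=manip.camera_model('wrist');cv2.imwrite('pics/w3.png',manip.snapshot('wrist')[:,:,::-1])"
```

```text
6.2 [ 0.55973207 -0.08727387  0.04567272] [ 7.67065349e-01  6.41568771e-01 -3.06503595e-04 -4.10505186e-04] [-0.03621951 -1.60849684  1.06525078] [0.02814561 0.20100316 0.14206778]
```

View pics/w3.png

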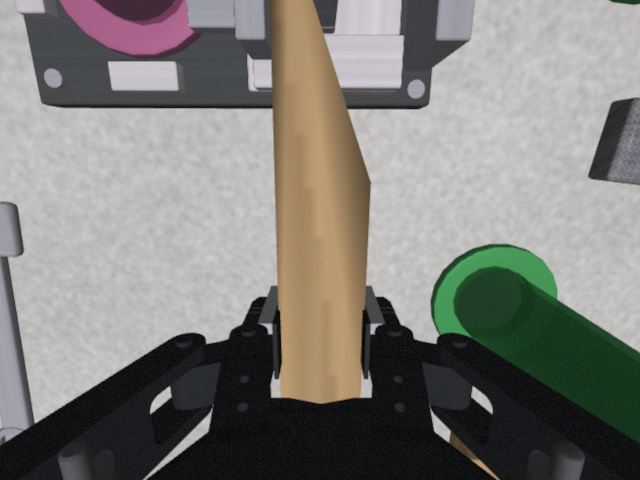

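The wrist view shows the tip over the rail, between the wall end (255,20) and the lug, with the flat edge at column 272 lined up with the wall face. I'll push on in stages.

>>> drive_tool(
  increments=[
    [255, 0.7, 0, 0, 0, 0, 0],
    [255, 1.5, 0, 0, 0, 0, 0],
    [255, 2.2, 0, 0, 0, 0, 0],
    [255, 3, 0, 0, 0, 0, 0],
  ],
)

```text
t: 6.65
tcp_pos: [0.5636, -0.0596, 0.0457]
tool_rot: [0.767, 0.642, -0.002, -0.001]
force: [-5.8, -6.6, 1.9]
finger_gap: 0.358
```

```bash
cat > st.py <<'E'
from h import *
s=manip.sense();r=R.from_quat(s['tool_rot']);j=np.array([.5087,.0664])
print(s['t'],"jig",(R.from_euler('z',.179).apply([*(s['tcp_pos'][:2]-j),s['tcp_pos'][2]])*1000).round(1),"F tool",r.inv().apply(s['force']).round(1),"T tool",r.inv().apply(s['ft_torque']).round(2),"gap",round(s['finger_gap'],3),"dir",r.apply([0,1,0]).round(3))
E
python3 st.py
```

```text
6.65 jig [  76.4 -114.2   45.7] F tool [-7.5 -4.6 -1.9] T tool [ 0.72 -1.04 -0.34] gap 0.358 dir [ 0.984 -0.176 -0.004]
```

>>> drive_tool(
  increments=[
    [255, 0.7, 0, 0, 0, 0, 0],
    [255, 1.5, -0.05, 0, 0, 0, 0],
    [255, 2.2, -0.05, 0, 0, 0, 0],
    [255, 3, -0.05, 0, 0, 0, 0],
  ],
)

```text
t: 7.05
tcp_pos: [0.5676, -0.0305, 0.0458]
tool_rot: [0.767, 0.642, -0.003, -0.001]
force: [-7.0, -8.3, 3.5]
finger_gap: 0.358
```

```bash
python3 st.py
```

```text
7.05 jig [ 75.2 -84.8  45.8] F tool [-9.4 -5.5 -3.4] T tool [ 0.95 -1.57 -0.18] gap 0.358 dir [ 0.984 -0.176 -0.006]
```

>>> drive_tool(
  increments=[
    [255, 0.7, 0, 0, 0, 0, 0],
    [255, 1.4, 0, 0, 0, 0, 0],
    [255, 2, 0, 0, 0, 0, 0],
    [255, 2.6, 0, 0, 0, 0, 0],
    [255, 2.6, 0, 0, 0, 0, 0],
  ],
)

```text
t: 7.55
tcp_pos: [0.5723, -0.003, 0.0458]
tool_rot: [0.767, 0.642, -0.002, -0.002]
force: [-6.2, -2.1, 3.4]
finger_gap: 0.355
```

```bash
python3 st.py; python3 -c "
from h import *
cv2.imwrite('pics/w4.png',manip.snapshot('wrist')[:,:,::-1])"
```

```text
7.55 jig [ 75.  -57.   45.8] F tool [-3.2 -5.8 -3.4] T tool [ 0.78 -0.39 -0.22] gap 0.355 dir [ 0.984 -0.177 -0.006]
```

View pics/w4.png

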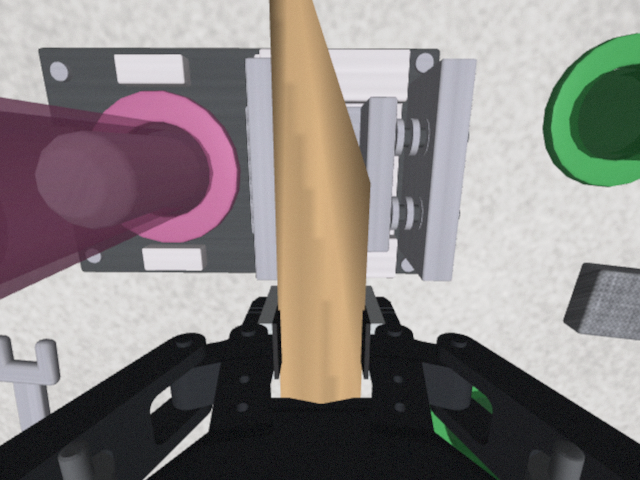

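The wedge is fully in: shoulder at (370,183) beyond mid-lug (rows 97–250), catch nose off the pink flange (ellipse columns 88–238, rows 91–243). I'll check the seat position from this view, then release part-way and lift.

Run:
```python
from h import *
c=manip.camera_model("wrist")
im=cv2.imread("pics/w4.png").astype(int)
print("flange rim pts",[ray(c,p,.023)[:2].round(4) for p in((238,172),(160,91),(172,243))])
# circle through points at z=.023
P=np.array([ray(c,p,.023)[:2] for p in((238,172),(232,205),(160,91),(205,108),(172,243),(215,228))])
s=least_squares(lambda q:np.hypot(*(P-q).T)-.036,[.51,.066]);print("sleeve",s.x,s.fun*1000)
```

```text
flange rim pts [array([0.5442, 0.0607]), array([0.5184, 0.1014]), array([0.503 , 0.0324])]
sleeve [0.50879377 0.06748854] [ 0.05557225 -0.05336659 -0.73208459  0.20270228 -0.47687209 -0.09271178]
```

>>> drive_tool(
  increments=[
    [115, 0, 0, 0, 0, 0, 0],
    [115, 0, 0, 0, 0, 0, 0],
    [115, 0, 0, 0, 0, 0, 0],
    [115, 0, 0, 0, 0, 0, 0],
    [115, 0, 0, -2, 0, 0, 0],
    [115, 0, 0, -5, 0, 0, 0],
    [60, 0, 0, -9, 0, 0, 0],
    [0, 0, 0, -13, 0, 0, 0],
    [0, 0, 0, -13, 0, 0, 0],
    [0, 0, 0, -13, 0, 0, 0],
  ],
)

```text
t: 8.6
tcp_pos: [0.5757, -0.0029, 0.1769]
tool_rot: [0.767, 0.641, 0.001, 0.001]
force: [-1.5, 0.4, -1.1]
finger_gap: 0.996
```

```bash
python3 st.py; python3 -c "
from h import *
print(toolmove([.509,.066,.20],-.179));cv2.imwrite('pics/w5.png',manip.snapshot('wrist')[:,:,::-1])"
```

```text
8.6 jig [ 78.3 -56.3 176.9] F tool [ 0.1 -1.5  1.1] T tool [0.02 0.02 0.02] gap 0.996 dir [ 0.984 -0.178  0.003]
(array([ 5.6 , -7.79, -2.33]), np.float64(-0.0))
```

View pics/w5.png

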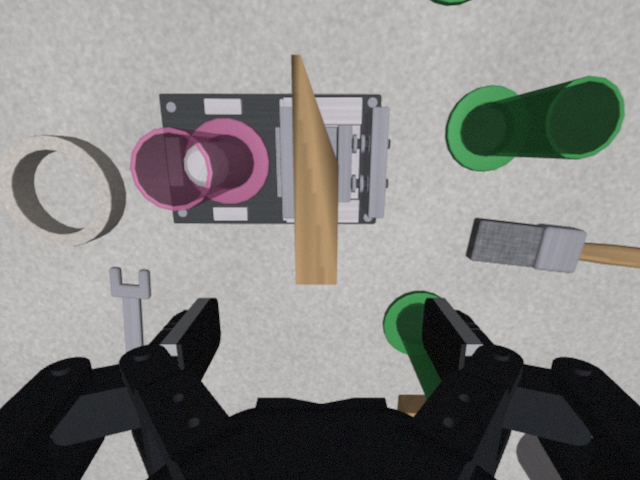

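The wedge stays in with the catch open: the nose edge (277,150) is clear of the flange (269,155). The sleeve measures (0.509, 0.067), which agrees with the jig fit. I'll go over it, descend and grip.

>>> drive_tool(
  increments=[
    [0, 5.7, -7.8, 0, 0, 0, 0],
    [0, 5.7, -7.8, 0, 0, 0, 0],
    [0, 5.7, -7.8, 0, 0, 0, 0],
    [0, 5.7, -7.8, 0, 0, 0, 0],
    [0, 5.7, -7.8, 3, 0, 0, 0],
    [0, 5.7, -7.8, 6, 0, 0, 0],
    [0, 5.7, -7.8, 8.7, 0, 0, 0],
    [0, 5.7, -7.8, 8.7, 0, 0, 0],
    [0, 5.7, -7.8, 8.7, 0, 0, 0],
    [150, 5.7, -7.8, 8.7, 0, 0, 0],
    [150, 5.7, -7.8, 8.7, 0, 0, 0],
    [150, 5.7, -7.8, 8.7, 0, 0, 0],
    [150, 5.7, -7.8, 8.7, 0, 0, 0],
    [150, 5.7, -7.8, 8.7, 0, 0, 0],
  ],
  force=35,
)

```text
t: 10.05
tcp_pos: [0.509, 0.0671, 0.09]
tool_rot: [0.767, 0.641, 0.001, 0.001]
force: [-1.1, 0.1, 6.3]
finger_gap: 0.513
```

```bash
python3 st.py
```

```text
10.05 jig [ 0.2  0.8 90. ] F tool [-0.1 -1.1 -6.3] T tool [ 0.12 -0.05 -0.03] gap 0.513 dir [ 0.984 -0.178  0.002]
```

>>> drive_tool(
  increments=[
    [255, 0, 0, 0, 0, 0, 0],
    [255, 0, 0, -0.5, 0, 0, 0],
    [255, 0, 0, -1.5, 0, 0, 0],
    [255, 0, 0, -3, 0, 0, 0],
    [255, 0, 0, -5, 0, 0, 0],
    [255, 0, 0, -7, 0, 0, 0],
    [255, 0, 0, -9, 0, 0, 0],
    [255, 0, 0, -11, 0, 0, 0],
    [255, 0, 0, -12, 0, 0, 0],
    [255, 0, 0, -12, 0, 0, 0],
    [255, 0, 0, -12, 0, 0, 0],
  ],
)

```text
t: 11.15
tcp_pos: [0.5079, 0.0672, 0.2084]
tool_rot: [0.767, 0.641, -0.0, -0.0]
force: [0.2, 0.7, -1.4]
finger_gap: 0.514
```

```bash
python3 st.py
python3 - <<'E'
from h import *
print(toolmove([.611,.325,.21],-.179))
a=cv2.cvtColor(manip.snapshot("side"),cv2.COLOR_RGB2BGR);b=cv2.cvtColor(manip.snapshot("wrist"),cv2.COLOR_RGB2BGR)
o=np.hstack([cv2.resize(a[60:300,200:440],(400,400)),cv2.resize(b,(400,300))[:,:].copy() if 0 else cv2.copyMakeBorder(cv2.resize(b,(400,300)),0,100,0,0,0)])
cv2.imwrite("pics/lift.png",o)
E
```

```text
11.15 jig [ -0.9   0.6 208.4] F tool [0.8 0.1 1.4] T tool [ 0.01 -0.    0.02] gap 0.514 dir [ 0.984 -0.178 -0.001]
(array([27.21,  5.56, -0.16]), np.float64(0.0))
```

View pics/lift.png

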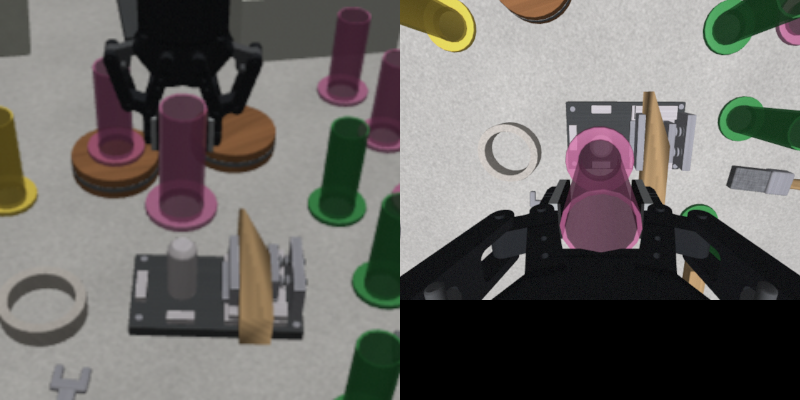

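The sleeve is lifted clear; the core stands in the jig (side crop at (182,265)) and the wedge is still in. Now to the empty stand.

>>> drive_tool(
  increments=[
    [255, 3, 0.6, 0, 0, 0, 0],
    [255, 7, 1.4, 0, 0, 0, 0],
    [255, 11, 2.2, 0, 0, 0, 0],
    [255, 15, 3, 0, 0, 0, 0],
    [255, 19, 3.9, 0, 0, 0, 0],
    [255, 23, 4.7, 0, 0, 0, 0],
    [255, 26, 5.3, 0, 0, 0, 0],
    [255, 27.2, 5.6, 0, 0, 0, 0],
    [255, 27.2, 5.6, 0, 0, 0, 0],
    [255, 27.2, 5.6, 2, 0, 0, 0],
    [255, 27.2, 5.6, 4.5, 0, 0, 0],
    [255, 27.2, 5.6, 7, 0, 0, 0],
    [255, 27.2, 5.6, 8.8, 0, 0, 0],
    [255, 27.2, 5.6, 9.6, 0, 0, 0],
    [255, 27.2, 5.6, 9.9, 0, 0, 0],
    [255, 27.2, 5.6, 9.9, 0, 0, 0],
  ],
)

```text
t: 12.85
tcp_pos: [0.6121, 0.324, 0.1099]
tool_rot: [0.768, 0.641, -0.0, 0.0]
force: [0.3, 0.3, -1.9]
finger_gap: 0.513
```

>>> drive_tool(
  increments=[
    [255, 0, 0, 0.15, 0, 0, 0],
    [255, 0, 0, 0.15, 0, 0, 0],
  ],
)

```text
t: 13.05
tcp_pos: [0.6125, 0.3249, 0.1093]
tool_rot: [0.767, 0.641, 0.001, 0.0]
force: [0.2, 0.1, -1.2]
finger_gap: 0.51
```

>>> drive_tool(
  increments=[
    [255, 0, 0, 0.15, 0, 0, 0],
    [255, 0, 0, 0.15, 0, 0, 0],
  ],
)

```text
t: 13.25
tcp_pos: [0.612, 0.3249, 0.1071]
tool_rot: [0.767, 0.641, 0.0, 0.0]
force: [-0.0, -1.1, -2.0]
finger_gap: 0.506
```

>>> drive_tool(
  increments=[
    [255, 0, 0, 0.1, 0, 0, 0],
    [255, 0, 0, 0.1, 0, 0, 0],
  ],
)

```text
t: 13.45
tcp_pos: [0.6118, 0.3248, 0.1056]
tool_rot: [0.767, 0.641, -0.0, -0.0]
force: [0.1, -0.2, -1.7]
finger_gap: 0.508
```

>>> drive_tool(
  increments=[
    [255, 0, 0, 0.1, 0, 0, 0],
    [255, 0, 0, 0.1, 0, 0, 0],
  ],
)

```text
t: 13.65
tcp_pos: [0.612, 0.3249, 0.1052]
tool_rot: [0.767, 0.641, 0.0, 0.0]
force: [-2.1, 0.0, 1.1]
finger_gap: 0.512
```

>>> drive_tool(
  increments=[
    [255, 0, 0, 0.05, 0, 0, 0],
    [255, 0, 0, 0.05, 0, 0, 0],
  ],
)

```text
t: 13.85
tcp_pos: [0.612, 0.325, 0.1051]
tool_rot: [0.767, 0.641, 0.0, 0.0]
force: [-1.7, -0.4, 4.1]
finger_gap: 0.509
```

Contact came at TCP z = 0.105, as predicted. Releasing and rising.

>>> drive_tool(
  increments=[
    [100, 0, 0, 0, 0, 0, 0],
    [60, 0, 0, 0, 0, 0, 0],
    [0, 0, 0, 0, 0, 0, 0],
    [0, 0, 0, 0, 0, 0, 0],
    [0, 0, 0, 0, 0, 0, 0],
    [0, 0, 0, -2, 0, 0, 0],
    [0, 0, 0, -5, 0, 0, 0],
    [0, 0, 0, -9, 0, 0, 0],
    [0, -4, 0, -13, 0, 0, 0],
    [0, -8, 0, -15, 0, 0, 0],
    [0, -8, 0, -15, 0, 0, 0],
    [0, -8, 0, -15, 0, 0, 0],
  ],
)

```text
t: 15.05
tcp_pos: [0.5981, 0.2453, 0.2553]
tool_rot: [0.768, 0.64, 0.001, 0.0]
force: [0.1, -0.3, 0.5]
finger_gap: 1.003
```

```bash
python3 st.py
python3 - <<'E'
from h import *
a=cv2.cvtColor(manip.snapshot("side"),cv2.COLOR_RGB2BGR);b=cv2.cvtColor(manip.snapshot("wrist"),cv2.COLOR_RGB2BGR)
o=np.hstack([cv2.resize(a[60:300,200:440],(400,400)),cv2.copyMakeBorder(cv2.resize(b,(400,300)),0,100,0,0,0)])
cv2.imwrite("pics/end.png",o)
c=manip.camera_model("wrist")
print(proj(c,[[.611,.325,.03],[.611,.325,.15]])*.625+[400,0])
E
```

```text
15.05 jig [ 56.1 192.  255.3] F tool [-0.3  0.1 -0.5] T tool [ 0.02 -0.01  0.03] gap 1.003 dir [ 0.984 -0.18   0.002]
[[600.15749059  85.58560592]
 [599.80030637  82.18495454]]
```

View pics/end.png

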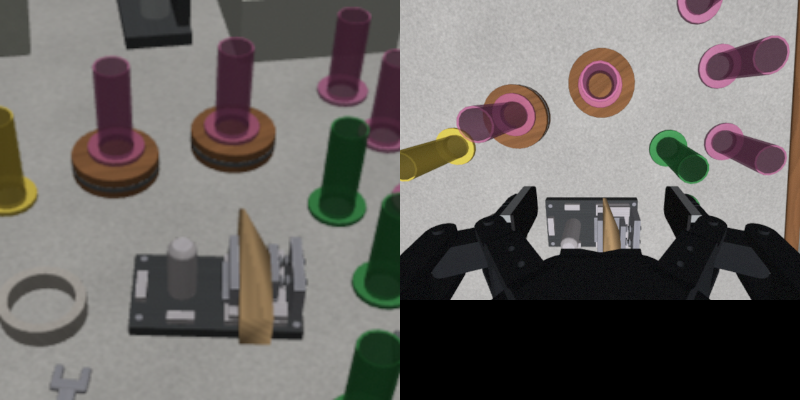

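The sleeve stands upright and centred on the free stand: in the wrist half of the picture it is at (600,84), against a predicted (600,84). The core, wedge and finished sleeve are in place, so I'm handing in.

```bash
python3 -c "
from station import manip
print(manip.sign_off())"
```

```text
the job is handed in; nothing more can be done
None
```

I pushed the wedge between the wall and the lug and let go; it held the catch open by itself. I then lifted the sleeve straight off the core and set it down on the empty stand. The job was handed in at about 15 s of the 48 s allowed; no verdict was reported.

- **Last pictures:** the sleeve is upright and matches its predicted place on the stand to about 1 px. The core is standing in the jig, the wedge is still in the gap and the finished sleeve looks unmoved. The open gripper was well clear of everything, with the force reading near zero.
- **Setting down:** contact came at a tool height of 0.105 m, as worked out beforehand.
- **Disagreements:** the side and top cameras differed by a few mm on the jig's position along its x, which the slack in the gap absorbed. I gripped the wedge about 13 mm nearer its middle than planned, and allowed for it.
- **Not measured:** I judged the catch opening only from the pictures.

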